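# Take out the inner brake pad and show it to the inspection camera

## Task

One guide pin of the brake caliper on the bench stand has already been taken out: swing the caliper body up on its other pin until it stands upright or beyond and stays open by itself. Then draw the inner brake pad (the one on the piston side, nearer the robot) up out of the carrier and hold it in the air 15 cm straight in front of the inspection camera's lens, its middle on the lens axis, upright as it sat in the carrier and with its friction lining squarely facing the lens. Finish while still holding it there, quite still; leave the caliper open, the outer pad in its seat and the other things on the bench where they are.

Things in the scene. Friction and masses are not known exactly. Their poses are not given: they have to be found in the camera images.
- carrier: Fixed stand, base 210 x 215 mm, with the dark iron caliper carrier. Origin on the bench under its middle; x = wheel axis (-x inboard, towards the robot), y along the pads, z up. The pads' ears stand in slots (y +-57 to 66, ledge z 78, lips 11 mm high); pads lift straight out. Seated: inner pad x -32 to -20, outer 17 to 32 mm, both z 60 to 115. Pin bosses at y +-83 reach z 108, x +-33.
- caliper (a joint): Angle (rad) of the aluminium caliper body, 0.85 kg, about the remaining pin: hinge along carrier x through y -83, z 95 mm. 0 = shut; grows as the +y end swings up and over to -y; stop 1.9. Upright 1.57; the stiff pin holds it there and beyond, but it falls shut from below about 1.15. Shut: bridge over the pads z 120 to 137, piston housing x -34 to -89, claw to x 48, all within y +-40 mm.
- ear (a point): Middle of the caliper's free ear (pin removed): a round eye 26 mm across, 12 mm thick along carrier x, joined by a 24 mm high web to the piston housing. Caliper shut: carrier x -72, y 83, z 95 mm, 166 mm from the hinge. Can be pinched from above across its thickness; 30 mm free on its +x side, all free on -x. Swings with the caliper; the point's axes turn with it.
- inner_pad: Pad to take: dark steel plate 6 mm thick, 114 mm long (130 over the ears), 55 high, with a grey lining 6 mm thick, 101 long, 46 high, grooved down the middle; 12 mm thick in all, 0.27 to 0.45 kg. Origin in the middle of the block; x out of the lining (plate -6 to 0, lining 0 to 6), y along it, z up. Top edge z 27.5. Seated: carrier axes, origin at carrier x -26, y 0, z 87.5 mm.
- outer_pad: The other pad: the same with a 9 mm lining (15 mm thick in all), seated outboard facing the inner one, 37 mm free between the linings. Origin in the middle of the block, x out of its lining. Stays in its seat.
- lens (a point): Middle of the lens front of the inspection camera (grey, white ring light 68 mm across) on a column stand. It looks level along this point's -x; y sideways, z up. Show the pad with its origin at x -150, y 0, z 0 mm here and its axes along this point's. Lens height differs (about 170 to 240 mm). Column 111 mm behind the lens, 300 mm high; nothing stands in front of the lens.
- wrench: Bystander: open-ended wrench, 200 mm long, lying flat. Leave alone.
- spray_can: Bystander: spray can, 60 mm in diameter and 170 mm high, standing beyond the caliper. Origin at the centre of its underside. Leave alone.
- parts_dish: Bystander: round steel dish, 110 mm across and 22 mm high, with the removed pin and bolt in it. Origin at the centre of its underside. Leave alone.
- tester: Bystander: vehicle diagnostic unit, 108 x 178 mm and 46 mm high. Origin at the centre of its underside. Leave alone.
Mind the look-alikes: they are no part of the job. What is shaped like the inner_pad but purple or turquoise is not meant.

How it is judged (in metres and radians):
On the way, in this order (a step that is already met when the one before it is completed fails the run):
1. the caliper is swung up, past 1.4 rad (value of joint caliper above 1.4 rad), for 0.2 s.
2. the fingers hold the inner pad clear above the carrier, with the caliper still open (z of inner_pad in the frame of carrier above 0.13 m and contact force between the fingers and inner_pad above 1 N and value of joint caliper above 1.3 rad), for 0.2 s.
At the end, for the whole second after the job is handed in: Held still by the fingers alone: pad's middle 150 +-25 mm in front of the lens, within 15 mm of its axis sideways and in height, lining towards the lens, square and upright within 0.17 rad; caliper open beyond 1.3 rad; outer pad within 12 mm of its place (x of inner_pad in the frame of lens between -0.175 and -0.125 m and y of inner_pad in the frame of lens between -0.015 and 0.015 m and z of inner_pad in the frame of lens between -0.015 and 0.015 m and angle between the x axis of inner_pad and the x axis of lens, either way round below 0.17 rad and angle between inner_pad's own z axis and vertical below 0.17 rad and x of lens in the frame of inner_pad above 0.1 m and contact force between the fingers and inner_pad above 1 N and contact force between inner_pad and carrier below 0.1 N and linear speed of inner_pad below 0.02 m/s and angular speed of inner_pad below 0.2 rad/s and value of joint caliper above 1.3 rad and distance of outer_pad from where it was at the start of the episode below 0.012 m); the arm keeps its last pose, push and grip.
It fails at once if the outer pad is pulled from its seat (distance of outer_pad from where it was at the start of the episode above 0.02 m).
It fails at once if a bystander is moved by more than 30 mm (distance of any of wrench, spray_can, parts_dish, tester from where it was at the start of the episode above 0.03 m).
It also fails if it takes over 54 s, if anything falls off the work surface, if the arm or the gripper's body presses on something with over 40 N, if the wrist force passes 120 N, or if a joint passes its speed limit or range.

## Robot

A 6-joint arm with a two-finger parallel gripper is mounted at the origin on the work surface. World frame = base frame: x ahead of the robot, y to its left, z up, the work surface at z = 0. Lengths are in m, angles in degrees, forces in N, time in s.
With the tool pointing down it reaches from about 0.35 to 0.875 m from the base axis. Payload 4.2 kg.
Tool frame: the origin (TCP) lies midway between the tips of the shut fingers; the grasp point (between the pads) lies 19 mm behind it; z points along the fingers, y is the line along which they close (so a half turn about z gives the same grasp; the last joint's range is limited). The gripper opens to 87 mm and grips with 3 to 60 N. Pads are 19 mm wide; open, the fingers measure 117 mm over their backs; the gripper's body (75 mm by 190 mm) begins 51 mm behind the grasp point.
Start: joints at [90.676, 22.042, 0.453, 0, -68.411, -14.817], TCP at [0.153, 0.606, 0.223] pointing down, gripper open.
Joint ranges: [-179.83, 179.83], [-69.29, 118.12], [-61.27, 80.66], [-181.25, 117.63], [-171.15, -9.14], [-177.46, 177.46]. Speed limits (degrees/s): [159.86, 159.86, 180, 180, 180, 180].

## Interface

Orientations are given as a 3x3 rotation matrix whose columns are the frame's x, y, z axes.
In Python, from station import sense, capture, camera_params, finish_job gives the robot as it stands.
- The arm moves only by the tool drive_tool, never from a script. Its argument "rows" is a list of rows, each an object of numbers: "tx", "ty", "tz": the shift along the tool's x, y, z in cm; "ax", "ay", "az": the turn, a rotation vector about the tool's x, y, z in rad; "claw": the finger opening in cm, from 0 to 8.7. In form: [{"tx": .., "ty": .., "tz": .., "ax": .., "ay": .., "az": .., "claw": ..}, ...]. A call has 1 to 10 rows; each row shifts and turns the commanded pose from where the row before left it, along the tool's axes as they then stand; what a row does not reach is not made up. A row lasts 1/12 s, in which the tool goes at most 41.7 mm and 7.16 degrees, less where a joint would pass 70% of its speed; a pose out of reach is approached as far as the arm can. A call with a gripper value outside its range is refused whole. The fingers move at their own pace and stop on an object; the grip force is fixed at half the most. Time passes only in rows, so rows that do not move let the fingers close. It gives the time, the measured TCP pose, the force, the opening and the grip force at its end, in the units of the state.
- sense(): the state, without advancing time (a new reading comes with each control period).
- capture(name): name is "scene" or "top" or "wrist"; returns (picture, depth): 480x640x3 uint8, red, green, blue; 480x640 float32, m along the optical axis (not along the pixel's ray), 0 where there is no reading.
- camera_params(name): a dict with "intrinsics" (3x3 intrinsics, pixels), "R" (3x3) and "t" (3): a world point X has camera coordinates R X + t; the wrist camera has in their place "tool_from_camera" (4x4, takes a point from camera to tool coordinates, whose origin is the TCP and whose axes are the flange's). Camera axes: x right, y down, z forward; pixel columns grow to the right and rows downward; lengths in m; the calibration is good to about 2 mm. A picture is of the moment at which its call begins: read the wrist's pose just before it. camera_params takes no time and is no camera call.
- finish_job(): hands the job in; it is judged then, once.
The state is a dict: "time_s": time; "joints": joint angles; "joint_velocities": joint speeds; "effort": joint torques, N m; "tcp_pos": TCP position; "ee_rot": TCP orientation; "wrist_force": force on the tool from outside, world axes, zero at the start; "moment": the same for the moment, N m; "gripper_width": opening from 0.0 (shut) to 1.0 (fully open); "gripper_force": force on a finger pad.
Only numpy, scipy, OpenCV 4.12 (cv2) and the standard library are available. Lean on these libraries where they do the work, as an engineer would, in place of code of your own. Each camera call takes 0.05 s, during which the arm holds its last target. There are 200 camera calls.

## Working session

There is one attempt and no reset: what is moved stays moved. The work goes in short steps, Python scripts to look and compute and a tool call to move; the robot and the scene stay as the last step left them, time stands still between calls to the robot, and variables do not carry over. Pictures are saved under pics/ and viewed, at most 10 in all, crops included, and the job is handed in when it is done.

Besides the shell and the picture viewer there is one more tool, called after "Emit:" by a JSON object that holds its "name" and its "arguments". drive_tool: Moves the arm, as the interface text tells. Its arguments: {"type":"object","properties":{"rows":{"type":"array"}},"required":["rows"]}

```bash
mkdir -p pics; ls
python3 - <<'E'
from station import *
import cv2,numpy as np
s=sense();print(s['time_s'],s['tcp_pos'],s['ee_rot'],s['gripper_width'])
for n in ['scene','top']:
    p,d=capture(n);cv2.imwrite(f'pics/{n}.png',p[:,:,::-1]);np.savez(f'{n}.npz',p=p,d=d)
    c=camera_params(n);print(n,c)
print(camera_params('wrist'))
E
```

```text
pics
0.0 [0.15253343 0.60548392 0.2214584 ] [[ 9.69654333e-01 -2.44479605e-01 -4.43357977e-04]
 [-2.44479991e-01 -9.69652019e-01 -2.12031614e-03]
 [ 8.84710955e-05  2.16436589e-03 -9.99997654e-01]] 0.999334745254675
scene {'intrinsics': array([[441.34733879,   0.        , 325.25362293],
       [  0.        , 441.34733879, 241.1194358 ],
       [  0.        ,   0.        ,   1.        ]]), 'R': array([[ 0.37130695,  0.92843521, -0.01179894],
       [ 0.73311453, -0.30094364, -0.60989835],
       [-0.56980192,  0.21780952, -0.79239181]]), 't': array([-0.27618561, -0.28525069,  1.42329267])}
top {'intrinsics': array([[434.74833109,   0.        , 318.54040327],
       [  0.        , 434.74833109, 237.08803361],
       [  0.        ,   0.        ,   1.        ]]), 'R': array([[ 0.02746386, -0.99958226, -0.00900185],
       [-0.98706337, -0.02569468, -0.15825826],
       [ 0.15796085,  0.01323178, -0.98735672]]), 't': array([0.1022646 , 0.54930559, 0.97229813])}
{'intrinsics': array([[418.14667295,   0.        , 319.44676361],
       [  0.        , 418.14667295, 237.15816622],
       [  0.        ,   0.        ,   1.        ]]), 'tool_from_camera': array([[ 1.83643622e-04, -9.69499140e-01, -2.45094641e-01,
         6.77103039e-02],
       [ 9.99999937e-01,  2.52376000e-04, -2.49025046e-04,
         8.62981059e-05],
       [ 3.03285574e-04, -2.45094580e-01,  9.69499126e-01,
        -1.62064896e-01],
       [ 0.00000000e+00,  0.00000000e+00,  0.00000000e+00,
         1.00000000e+00]])}
```

View pics/scene.png

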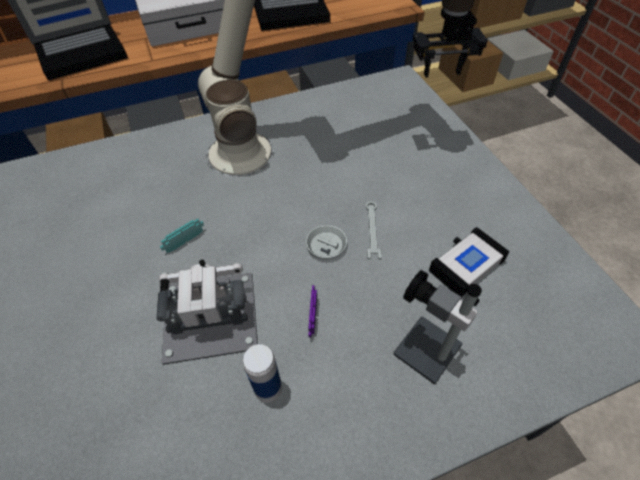

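View pics/top.png

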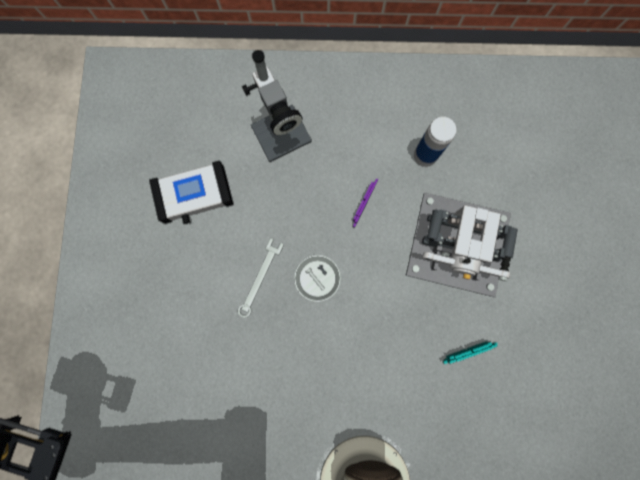

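The scene view shows the stand around (205,305), with its ears at y≈268 px, and the inspection camera at (440,300), its lens near (415,287). In the top view the stand is at (465,245), the lens ring at (287,122), the can at (435,145) and the dish at (317,278).

```bash
cat > h.py <<'E'
from station import *
import cv2,numpy as np
def cloud(n,p=None,d=None):
    c=camera_params(n);K=c['intrinsics']
    if d is None: f=np.load(f'{n}.npz');p,d=f['p'],f['d']
    v,u=np.mgrid[0:480,0:640]
    X=np.stack([(u-K[0,2])/K[0,0]*d,(v-K[1,2])/K[1,1]*d,d],-1)
    if n=='wrist':
        s=sense();T=c['tool_from_camera']
        W=(X@T[:3,:3].T+T[:3,3])@np.array(s['ee_rot']).T+s['tcp_pos']
    else: W=(X-c['t'])@c['R']
    W[d==0]=np.nan
    return p,W
E
python3 - <<'E'
from h import *
A=[]
for n,(x,y,w,h) in {'scene':(145,250,130,115),'top':(395,180,130,125)}.items():
    p,W=cloud(n)
    A.append(cv2.resize(p[y:y+h,x:x+w,::-1],(400,380),interpolation=cv2.INTER_CUBIC))
    # table height, base plate
    s=W[y:y+h,x:x+w]; z=s[...,2]
    print(n,np.nanpercentile(z,[1,10,30,50,70,90,99]))
    hist,e=np.histogram(z[np.isfinite(z)],bins=np.arange(-.02,.2,.004));print(list(zip(np.round(e,3),hist)))
cv2.imwrite('pics/c1.png',np.hstack(A))
p,W=cloud('top')
for v,u in [(122,287),(111,284),(133,290),(120,270),(65,260),(193,424),(275,406),(296,497),(257,428),(270,503),(272,497)]: print(u,v,W[v,u])
A=[]
for n,(x,y,w,h) in {'scene':(390,220,130,160),'top':(235,40,90,125)}.items():
    p,W=cloud(n)
    A.append(cv2.resize(p[y:y+h,x:x+w,::-1],(400,500),interpolation=cv2.INTER_CUBIC))
cv2.imwrite('pics/c2.png',np.hstack(A))
E
```

```text
scene [-4.75143572e-03 -2.45932419e-03 -6.91719329e-05  8.36887628e-03
  7.59800725e-02  1.34921418e-01  1.69499905e-01]
[(np.float64(-0.02), np.int64(0)), (np.float64(-0.016), np.int64(0)), (np.float64(-0.012), np.int64(0)), (np.float64(-0.008), np.int64(376)), (np.float64(-0.004), np.int64(4175)), (np.float64(0.0), np.int64(1515)), (np.float64(0.004), np.int64(1134)), (np.float64(0.008), np.int64(2045)), (np.float64(0.012), np.int64(182)), (np.float64(0.016), np.int64(28)), (np.float64(0.02), np.int64(2)), (np.float64(0.024), np.int64(21)), (np.float64(0.028), np.int64(61)), (np.float64(0.032), np.int64(89)), (np.float64(0.036), np.int64(90)), (np.float64(0.04), np.int64(144)), (np.float64(0.044), np.int64(160)), (np.float64(0.048), np.int64(40)), (np.float64(0.052), np.int64(35)), (np.float64(0.056), np.int64(33)), (np.float64(0.06), np.int64(63)), (np.float64(0.064), np.int64(64)), (np.float64(0.068), np.int64(73)), (np.float64(0.072), np.int64(102)), (np.float64(0.076), np.int64(129)), (np.float64(0.08), np.int64(119)), (np.float64(0.084), np.int64(189)), (np.float64(0.088), np.
[... 2714 characters left out ...]
64(0)), (np.float64(0.172), np.int64(0)), (np.float64(0.176), np.int64(0)), (np.float64(0.18), np.int64(0)), (np.float64(0.184), np.int64(0)), (np.float64(0.188), np.int64(0)), (np.float64(0.192), np.int64(0))]
287 122 [0.75120229 0.1845178  0.22049838]
284 111 [0.77270145 0.19108091 0.22449539]
290 133 [0.81370805 0.19614657 0.01334938]
270 120 [0.84654039 0.2477545  0.01440551]
260 65 [0.83672513 0.23420186 0.28374246]
424 193 [ 0.66988323 -0.13973779  0.00318667]
406 275 [ 0.46623865 -0.09405128  0.00571794]
497 296 [ 0.42261717 -0.31213655 -0.00265378]
428 257 [ 0.49896279 -0.12311051  0.10521713]
503 270 [ 0.47530998 -0.28592693  0.10163247]
497 272 [ 0.47047209 -0.27215105  0.10326325]
```

View pics/c1.png

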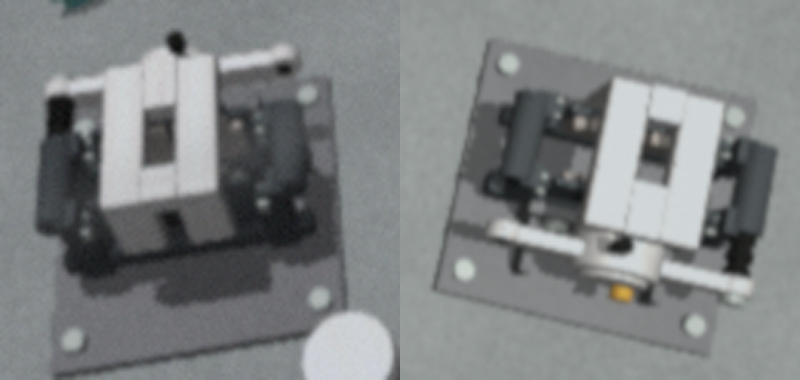

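View pics/c2.png

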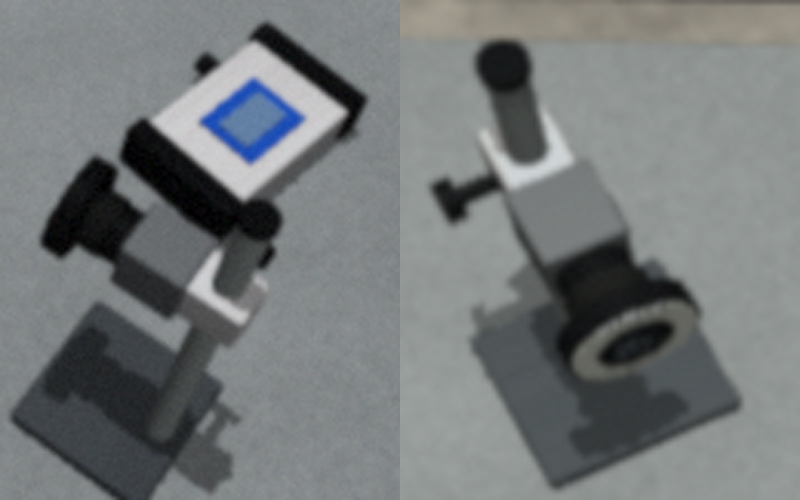

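The stand is yawed about -12°, with its hinge on the right in the top crop. The free ear is near (500,230) in that crop, and the lens ring at (635,340) in the second crop faces down and slightly right. Next I measure the poses.

Run:
```python
from h import *
B=[];L=[];
for n in ['scene','top']:
    p,W=cloud(n); g=p.astype(int); z=W[...,2]
    roi=(abs(W[...,0]-.53)<.17)&(abs(W[...,1]+.2)<.17)
    lum=g.mean(-1); zz=cv2.medianBlur(np.nan_to_num(z).astype(np.float32),5)
    # base: top plate intersect with z=.010 plane by ray, gray darker than bench
    m=(roi&(lum<112)&(zz>.004)&(zz<.02)).astype(np.uint8)
    m=cv2.morphologyEx(m,cv2.MORPH_OPEN,np.ones((3,3)))
    P=W[m>0]
    r=cv2.minAreaRect((P[:,:2]*1000).astype(np.float32)); print(n,'base z',np.median(P[:,2]),r)
    # bridge top
    m=(roi&(lum>150)&(z>.128)&(z<.146)).astype(np.uint8)
    P=W[m>0]; r=cv2.minAreaRect((P[:,:2]*1000).astype(np.float32)); print(' bridge',r,P.mean(0))
    m=roi&(lum>140)&(z>.09)&(z<.118);P=W[m];print(' ears',len(P))
    (a,b)=np.polyfit(P[:,1],P[:,0],1);print('  yaw of arm',np.degrees(np.arctan(-a)),P[P[:,1].argsort()[:8]].mean(0),P[P[:,1].argsort()[-8:]].mean(0))
    # column / lens
    roi=(abs(W[...,0]-.8)<.16)&(abs(W[...,1]-.22)<.12)
    P=W[roi&(z>.285)];print(' coltop',P.mean(0) if len(P) else None,len(P))
    L.append(W[roi&(z>.1)])
p,W=cloud('top')
u0,v0,w,h=265,95,40,45
c=p[v0:v0+h,u0:u0+w].astype(int); Z=W[v0:v0+h,u0:u0+w]
m=(c.mean(-1)>135)&(Z[...,2]>.12)&(c.max(-1)-c.min(-1)>5)
P=Z[m];print(len(P),P.mean(0));print(np.c_[P].round(3)[::6])
```

```text
scene base z 0.00867811785200344 ((544.1119995117188, -214.23809814453125), (205.33363342285156, 219.7654571533203), 77.67981719970703)
 bridge ((548.8762817382812, -221.4974365234375), (78.59765625, 110.41712951660156), 77.45648956298828) [ 0.55113284 -0.22138934  0.13571708]
 ears 223
  yaw of arm -12.853154775922741 [ 0.4664074  -0.29528972  0.10336718] [ 0.50367377 -0.1183385   0.10447417]
 coltop [0.8493222  0.2354013  0.29737958] 180
top base z 0.009571385383546356 ((543.9691162109375, -206.71946716308594), (189.2088623046875, 154.56552124023438), 79.03047180175781)
 bridge ((541.07568359375, -219.5992889404297), (79.58709716796875, 124.72895812988281), 77.22161102294922) [ 0.54727137 -0.22043541  0.13654785]
 ears 558
  yaw of arm -12.616133522459501 [ 0.46581926 -0.2971818   0.10215897] [ 0.50409462 -0.11788507  0.10462107]
 coltop [0.84447816 0.23645739 0.29786297] 156
0 [nan nan nan]
[]<stdin>:25: RuntimeWarning: Mean of empty slice.
  ret = um.true_divide(
```

```bash
cat >> h.py <<'E'
def ray(n,u,v,z):
    c=camera_params(n);d=np.linalg.inv(c['intrinsics'])@[u,v,1]@c['R'];o=-c['R'].T@c['t']
    return o+d*(z-o[2])/d[2]
E
python3 - <<'E'
from h import *
t=lambda x,y:('top',395+(x-400)*.325,180+y*.329)
s=lambda x,y:('scene',145+x*.325,250+y*.3026)
print('top corners');C=[ray(*t(*q),.01) for q in [(490,38),(755,97),(708,355),(432,290)]];print(np.round(C,4),np.mean(C,0))
C=[ray(*t(*q),.012) for q in [(510,63),(736,117),(695,325),(465,269)]];print('top screws',np.round(C,4),np.mean(C,0))
C=[ray(*s(*q),.012) for q in [(307,93),(319,297),(73,340),(85,128)]];print('scene screws',np.round(C,4),np.mean(C,0))
C=[ray(*s(*q),.01) for q in [(333,78),(348,340),(55,375)]];print('scene corners',np.round(C,4),(C[0]+C[2])/2)
print('ear scene/top',ray(*s(57,88),.105),ray(*t(499,228),.105))
print('hingeear',ray(*s(287,55),.105),ray(*t(742,285),.105))
# bridge edges
T=[ray(*t(*q),.137) for q in [(614,78),(725,98),(700,248),(587,230)]];print('bridge top',np.round(T,4))
S=[ray(*s(*q),.137) for q in [(102,68),(216,55),(217,190),(103,205)]];print('bridge scene',np.round(S,4))
l=lambda x,y:('top',235+(x-400)*.225,40+y*.25)
for z in (.18,.2,.22):
  print(z,[ray(*l(*q),z).round(4) for q in [(633,342),(573,365),(692,312)]])
p,W=cloud('top');
for v in range(108,140,2): print(v,[tuple(W[v,u].round(3)) for u in range(274,304,4)])
E
```

```text
top corners
[[ 0.6693 -0.1388  0.01  ]
 [ 0.6259 -0.3471  0.01  ]
 [ 0.4202 -0.3026  0.01  ]
 [ 0.4649 -0.0918  0.01  ]] [ 0.5450799  -0.22006082  0.01      ]
top screws [[ 0.6485 -0.1539  0.012 ]
 [ 0.6088 -0.3306  0.012 ]
 [ 0.443  -0.2927  0.012 ]
 [ 0.4819 -0.117   0.012 ]] [ 0.54552527 -0.22355818  0.012     ]
scene screws [[ 0.4801 -0.1135  0.012 ]
 [ 0.6465 -0.1502  0.012 ]
 [ 0.6091 -0.3263  0.012 ]
 [ 0.4423 -0.2886  0.012 ]] [ 0.54450522 -0.21963661  0.012     ]
scene corners [[ 0.4736 -0.0897  0.01  ]
 [ 0.6841 -0.1391  0.01  ]
 [ 0.6282 -0.3431  0.01  ]] [ 0.55091042 -0.21639318  0.01      ]
ear scene/top [ 0.46926785 -0.28752982  0.105     ] [ 0.50329591 -0.12142461  0.105     ]
hingeear [ 0.50736063 -0.12156912  0.105     ] [ 0.4670279  -0.29099286  0.105     ]
bridge top [[ 0.6078 -0.1949  0.137 ]
 [ 0.5953 -0.2712  0.137 ]
 [ 0.489  -0.2502  0.137 ]
 [ 0.4995 -0.1737  0.137 ]]
bridge scene [[ 0.4902 -0.2491  0.137 ]
 [ 0.5111 -0.1701  0.137 ]
 [ 0.6131 -0.1932  0.137 ]
 [ 0.5945 -0.2673  0.137 ]]
0.18 [array([0.7613, 0.1873, 0.18  ]), array([0.7479, 0.2152, 0.18  ]), 
[... 7127 characters left out ...]
p.float64(0.806), np.float64(0.196), np.float64(0.013)), (np.float64(0.807), np.float64(0.186), np.float64(0.011)), (np.float64(0.806), np.float64(0.176), np.float64(0.015)), (np.float64(0.807), np.float64(0.166), np.float64(0.011))]
138 [(np.float64(0.8), np.float64(0.236), np.float64(0.012)), (np.float64(0.8), np.float64(0.226), np.float64(0.014)), (np.float64(0.799), np.float64(0.215), np.float64(0.016)), (np.float64(0.8), np.float64(0.206), np.float64(0.015)), (np.float64(0.8), np.float64(0.196), np.float64(0.014)), (np.float64(0.8), np.float64(0.185), np.float64(0.016)), (np.float64(0.801), np.float64(0.176), np.float64(0.014)), (np.float64(0.801), np.float64(0.166), np.float64(0.014))]
```

Emit:
{"name": "drive_tool", "arguments": {"rows": [{"tx":2.6,"ty":3.14,"tz":-0.15,"claw":3.6},{"tx":2.6,"ty":3.14,"tz":-0.15,"claw":3.6},{"tx":2.6,"ty":3.14,"tz":-0.15,"claw":3.6},{"tx":2.6,"ty":3.14,"tz":-0.15,"claw":3.6},{"tx":2.6,"ty":3.14,"tz":-0.15,"claw":3.6},{"tx":2.6,"ty":3.14,"tz":-0.15,"claw":3.6},{"tx":2.6,"ty":3.14,"tz":-0.15,"claw":3.6},{"tx":2.6,"ty":3.14,"tz":-0.15,"claw":3.6},{"tx":2.6,"ty":3.14,"tz":-0.15,"claw":3.6},{"tx":2.6,"ty":3.14,"tz":-0.15,"claw":3.6}]}}

```text
invalid input at $.rows[0]: expected keys tx, ty, tz, ax, ay, az, claw
```

Emit:
{"name": "drive_tool", "arguments": {"rows": [{"tx":2.6,"ty":3.14,"tz":-0.15,"claw":3.6},{"tx":2.6,"ty":3.14,"tz":-0.15,"claw":3.6},{"tx":2.6,"ty":3.14,"tz":-0.15,"claw":3.6},{"tx":2.6,"ty":3.14,"tz":-0.15,"claw":3.6},{"tx":2.6,"ty":3.14,"tz":-0.15,"claw":3.6},{"tx":2.6,"ty":3.14,"tz":-0.15,"claw":3.6},{"tx":2.6,"ty":3.14,"tz":-0.15,"claw":3.6},{"tx":2.6,"ty":3.14,"tz":-0.15,"claw":3.6},{"tx":2.6,"ty":3.14,"tz":-0.15,"claw":3.6},{"tx":2.6,"ty":3.14,"tz":-0.15,"claw":3.6}]}}

```text
invalid input at $.rows[0]: expected keys tx, ty, tz, ax, ay, az, claw
```

Emit:
{"name": "drive_tool", "arguments": {"rows": [{"az":0.12,"claw":3.6},{"az":0.12,"claw":3.6},{"az":0.12,"claw":3.6},{"az":0.12,"claw":3.6},{"az":0.12,"claw":3.6},{"az":0.12,"claw":3.6},{"az":0.12,"claw":3.6},{"az":0.12,"claw":3.6},{"az":0.12,"claw":3.6},{"az":0.12,"claw":3.6}]}}

```text
invalid input at $.rows[0]: expected keys tx, ty, tz, ax, ay, az, claw
```

Emit:
{"name": "drive_tool", "arguments": {"rows": [{"az":0.12,"claw":3.6},{"az":0.12,"claw":3.6},{"az":0.1,"claw":3.6},{"claw":3.6},{"claw":3.6}]}}

```text
invalid input at $.rows[0]: expected keys tx, ty, tz, ax, ay, az, claw
```

Run:
```python
from h import *
s=sense();print(s['time_s'],s['tcp_pos'],np.round(s['ee_rot'],3),s['joints'],s['gripper_width'])
p,d=capture('wrist');np.savez('wrist.npz',p=p,d=d);cv2.imwrite('pics/w1.png',p[:,:,::-1])
```

```text
0.1 [0.15251435 0.60554019 0.22155303] [[ 0.97  -0.244 -0.   ]
 [-0.244 -0.97  -0.002]
 [ 0.     0.002 -1.   ]] [ 9.06786788e+01  2.20877656e+01  3.87280186e-01 -2.48860591e-02
 -6.84130494e+01 -1.48162738e+01] 0.9987015610986872
```

View pics/w1.png

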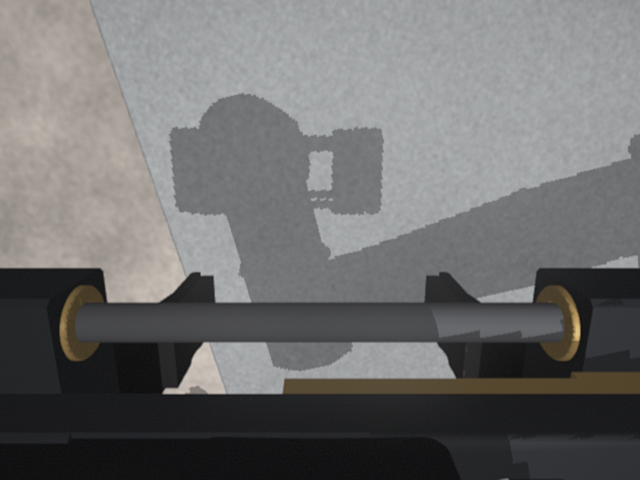

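The moves were refused because every row needs all the keys. The wrist picture only shows bench with the fingers at rows 270–400.

Emit:
{"name": "drive_tool", "arguments": {"rows": [{"tx":2.6,"ty":3.14,"tz":-0.15,"ax":0,"ay":0,"az":0,"claw":3.6},{"tx":2.6,"ty":3.14,"tz":-0.15,"ax":0,"ay":0,"az":0,"claw":3.6},{"tx":2.6,"ty":3.14,"tz":-0.15,"ax":0,"ay":0,"az":0,"claw":3.6},{"tx":2.6,"ty":3.14,"tz":-0.15,"ax":0,"ay":0,"az":0,"claw":3.6},{"tx":2.6,"ty":3.14,"tz":-0.15,"ax":0,"ay":0,"az":0,"claw":3.6},{"tx":2.6,"ty":3.14,"tz":-0.15,"ax":0,"ay":0,"az":0,"claw":3.6},{"tx":2.6,"ty":3.14,"tz":-0.15,"ax":0,"ay":0,"az":0,"claw":3.6},{"tx":2.6,"ty":3.14,"tz":-0.15,"ax":0,"ay":0,"az":0,"claw":3.6},{"tx":2.6,"ty":3.14,"tz":-0.15,"ax":0,"ay":0,"az":0,"claw":3.6},{"tx":2.6,"ty":3.14,"tz":-0.15,"ax":0,"ay":0,"az":0,"claw":3.6}]}}

```text
time_s: 0.98
tcp_pos: [0.3282, 0.236, 0.2377]
ee_rot: [[0.97, -0.243, 0.0], [-0.243, -0.97, 0.0], [0.0, -0.0, -1.0]]
wrist_force: [0.7, 0.3, 0.4]
gripper_width: 0.43
gripper_force: 0.0
```

Emit:
{"name": "drive_tool", "arguments": {"rows": [{"tx":2.6,"ty":3.14,"tz":-0.15,"ax":0,"ay":0,"az":0,"claw":3.6},{"tx":2.6,"ty":3.14,"tz":-0.15,"ax":0,"ay":0,"az":0,"claw":3.6},{"tx":2.6,"ty":3.14,"tz":-0.15,"ax":0,"ay":0,"az":0,"claw":3.6},{"tx":2.6,"ty":3.14,"tz":-0.15,"ax":0,"ay":0,"az":0,"claw":3.6},{"tx":2.6,"ty":3.14,"tz":-0.15,"ax":0,"ay":0,"az":0,"claw":3.6},{"tx":2.6,"ty":3.14,"tz":-0.15,"ax":0,"ay":0,"az":0,"claw":3.6},{"tx":2.6,"ty":3.14,"tz":-0.15,"ax":0,"ay":0,"az":0,"claw":3.6},{"tx":2.6,"ty":3.14,"tz":-0.15,"ax":0,"ay":0,"az":0,"claw":3.6},{"tx":2.6,"ty":3.14,"tz":-0.15,"ax":0,"ay":0,"az":0,"claw":3.6},{"tx":2.6,"ty":3.14,"tz":-0.15,"ax":0,"ay":0,"az":0,"claw":3.6}]}}

```text
time_s: 1.82
tcp_pos: [0.5037, -0.1321, 0.2525]
ee_rot: [[0.97, -0.245, -0.0], [-0.245, -0.97, 0.0], [-0.0, -0.0, -1.0]]
wrist_force: [0.9, 1.3, 0.1]
gripper_width: 0.415
gripper_force: 0.0
```

Emit:
{"name": "drive_tool", "arguments": {"rows": [{"tx":0,"ty":0,"tz":0,"ax":0,"ay":0,"az":0.12,"claw":3.6},{"tx":0,"ty":0,"tz":0,"ax":0,"ay":0,"az":0.12,"claw":3.6},{"tx":0,"ty":0,"tz":0,"ax":0,"ay":0,"az":0.12,"claw":3.6},{"tx":0,"ty":0,"tz":0,"ax":0,"ay":0,"az":0.12,"claw":3.6},{"tx":0,"ty":0,"tz":0,"ax":0,"ay":0,"az":0.12,"claw":3.6},{"tx":0,"ty":0,"tz":0,"ax":0,"ay":0,"az":0.12,"claw":3.6},{"tx":0,"ty":0,"tz":0,"ax":0,"ay":0,"az":0.12,"claw":3.6},{"tx":0,"ty":0,"tz":0,"ax":0,"ay":0,"az":0.12,"claw":3.6},{"tx":0,"ty":0,"tz":0,"ax":0,"ay":0,"az":0.12,"claw":3.6},{"tx":0,"ty":0,"tz":0,"ax":0,"ay":0,"az":0.12,"claw":3.6}]}}

```text
time_s: 2.65
tcp_pos: [0.5032, -0.1299, 0.2522]
ee_rot: [[0.118, -0.993, -0.001], [-0.993, -0.118, 0.0], [-0.0, 0.001, -1.0]]
wrist_force: [0.6, 0.3, -0.5]
gripper_width: 0.408
gripper_force: 0.0
```

Emit:
{"name": "drive_tool", "arguments": {"rows": [{"tx":0,"ty":0,"tz":0,"ax":0,"ay":0,"az":0.12,"claw":3.6},{"tx":0,"ty":0,"tz":0,"ax":0,"ay":0,"az":0.12,"claw":3.6},{"tx":0,"ty":0,"tz":0,"ax":0,"ay":0,"az":0.1,"claw":3.6},{"tx":0,"ty":0,"tz":0,"ax":0,"ay":0,"az":0,"claw":3.6},{"tx":0,"ty":0,"tz":0,"ax":0,"ay":0,"az":0,"claw":3.6}]}}

```text
time_s: 3.07
tcp_pos: [0.5033, -0.1299, 0.2523]
ee_rot: [[-0.212, -0.977, -0.0], [-0.977, 0.212, 0.0], [0.0, 0.0, -1.0]]
wrist_force: [0.2, 1.0, -0.3]
gripper_width: 0.409
gripper_force: 0.0
```

Run:
```python
from h import *
s=sense();print(s['time_s'],s['tcp_pos'],np.round(s['ee_rot'],3),s['joints'],s['gripper_width'])
p,d=capture('wrist');np.savez('wrist.npz',p=p,d=d);cv2.imwrite('pics/w2.png',p[:,:,::-1])
p,W=cloud('wrist',p,d);np.save('w2.npy',W)
```

```text
3.0667 [ 0.50330134 -0.12993561  0.2523206 ] [[-0.212 -0.977 -0.   ]
 [-0.977  0.212  0.   ]
 [ 0.     0.    -1.   ]] [ 3.42562434e+00  1.05437638e+01 -1.13329849e+01 -4.60943642e-03
 -6.81515577e+01 -1.56495560e+01] 0.40942580832616676
```

View pics/w2.png

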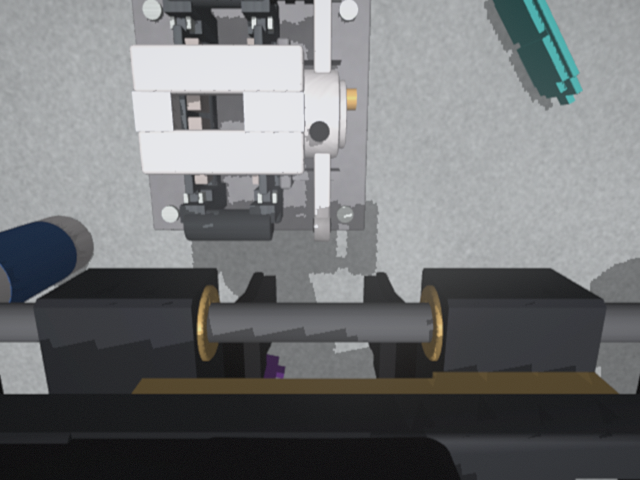

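The wrist view shows the ear at (322,228), its arm spanning u 314–330. The boss is at u 185–273, and the finger gap is centred on u≈320.

```bash
cat >> h.py <<'E'
def wray(u,v,z,pos,R):
    c=camera_params('wrist');T=c['tool_from_camera']
    d=R@T[:3,:3]@np.linalg.inv(c['intrinsics'])@[u,v,1];o=R@T[:3,3]+pos
    return o+d*(z-o[2])/d[2]
E
python3 - <<'E'
from h import *
s=sense();pos=np.array(s['tcp_pos']);R=np.array(s['ee_rot'])
f=lambda u,v,z:wray(u,v,z,pos,R).round(4)
e=[f(322,v,.105) for v in (215,239)];print('ear near/end',e)
c=f(229,207,.108);print('boss',f(185,208,.108),f(273,208,.108),c)
print('screws',[f(*q,.012) for q in [(152,9),(349,9),(170,213),(345,213)]])
a=f(314,60,.107);b=f(330,60,.107);a2=f(315,220,.105);b2=f(330,220,.105);print('arm',a,b,a2,b2)
W=np.load('w2.npy')
for v in (60,160,190,210,220,230,236,240): print(v,W[v,322].round(4),W[v,318].round(4))
E
```

```text
ear near/end [array([ 0.5013, -0.1352,  0.105 ]), array([ 0.5052, -0.117 ,  0.105 ])]
boss [ 0.5996 -0.1625  0.108 ] [ 0.5357 -0.1487  0.108 ] [ 0.5674 -0.1563  0.108 ]
screws [array([ 0.6111, -0.3274,  0.012 ]), array([ 0.4432, -0.291 ,  0.012 ]), array([ 0.6496, -0.1506,  0.012 ]), array([ 0.4822, -0.1143,  0.012 ])]
arm [ 0.4839 -0.2425  0.107 ] [ 0.4732 -0.2401  0.107 ] [ 0.5073 -0.1326  0.105 ] [ 0.4962 -0.1302  0.105 ]
60 [ 0.4785 -0.2415  0.1053] [ 0.4811 -0.2422  0.105 ]
160 [ 0.4927 -0.1752  0.105 ] [ 0.4956 -0.1758  0.1046]
190 [ 0.4973 -0.1537  0.1053] [ 0.5003 -0.1542  0.1043]
210 [ 0.5005 -0.139   0.1054] [ 0.5035 -0.1396  0.1047]
220 [ 0.5021 -0.1317  0.1063] [ 0.505  -0.1324  0.1064]
230 [ 0.5036 -0.1245  0.1079] [ 0.5065 -0.1255  0.1094]
236 [ 0.5048 -0.1192  0.1045] [ 0.5076 -0.1203  0.1066]
240 [ 0.5056 -0.1152  0.1011] [ 0.5086 -0.1162  0.1023]
```

Emit:
{"name": "drive_tool", "arguments": {"rows": [{"tx":-0.4,"ty":0.1,"tz":3,"ax":0,"ay":0,"az":0,"claw":3.2},{"tx":0,"ty":0,"tz":3,"ax":0,"ay":0,"az":0,"claw":3.2},{"tx":0,"ty":0,"tz":3,"ax":0,"ay":0,"az":0,"claw":3.2},{"tx":0,"ty":0,"tz":2.4,"ax":0,"ay":0,"az":0,"claw":3.2},{"tx":0,"ty":0,"tz":1.5,"ax":0,"ay":0,"az":0,"claw":3.2},{"tx":0,"ty":0,"tz":1.5,"ax":0,"ay":0,"az":0,"claw":3.2},{"tx":0,"ty":0,"tz":1.5,"ax":0,"ay":0,"az":0,"claw":3.2},{"tx":0,"ty":0,"tz":1.5,"ax":0,"ay":0,"az":0,"claw":3.2},{"tx":0,"ty":0,"tz":0,"ax":0,"ay":0,"az":0,"claw":3.2},{"tx":0,"ty":0,"tz":0,"ax":0,"ay":0,"az":0,"claw":3.2}]}}

```text
time_s: 3.95
tcp_pos: [0.503, -0.1259, 0.0781]
ee_rot: [[-0.213, -0.977, -0.002], [-0.977, 0.213, -0.0], [0.001, 0.002, -1.0]]
wrist_force: [-0.5, -0.6, 0.9]
gripper_width: 0.37
gripper_force: 0.0
```

Emit:
{"name": "drive_tool", "arguments": {"rows": [{"tx":0,"ty":0,"tz":0,"ax":0,"ay":0,"az":0,"claw":0.5},{"tx":0,"ty":0,"tz":0,"ax":0,"ay":0,"az":0,"claw":0.5},{"tx":0,"ty":0,"tz":0,"ax":0,"ay":0,"az":0,"claw":0.5},{"tx":0,"ty":0,"tz":0,"ax":0,"ay":0,"az":0,"claw":0.5},{"tx":0,"ty":0,"tz":0,"ax":0,"ay":0,"az":0,"claw":0.5}]}}

```text
time_s: 4.37
tcp_pos: [0.5026, -0.1257, 0.0792]
ee_rot: [[-0.214, -0.977, -0.001], [-0.977, 0.214, 0.0], [0.0, 0.001, -1.0]]
wrist_force: [-3.7, 2.4, 3.9]
gripper_width: 0.135
gripper_force: 30.0
```

Emit:
{"name": "drive_tool", "arguments": {"rows": [{"tx":0.08,"ty":0,"tz":-1.66,"ax":0,"ay":0,"az":0,"claw":0.5},{"tx":0.25,"ty":0,"tz":-1.64,"ax":0,"ay":0,"az":0,"claw":0.5},{"tx":0.41,"ty":0,"tz":-1.61,"ax":0,"ay":0,"az":0,"claw":0.5}]}}

```text
time_s: 4.62
tcp_pos: [0.5011, -0.1324, 0.1266]
ee_rot: [[-0.215, -0.977, -0.001], [-0.977, 0.215, 0.002], [-0.001, 0.002, -1.0]]
wrist_force: [1.9, -0.7, -7.3]
gripper_width: 0.135
gripper_force: 30.0
```

Forces are small, so I continue along the arc.

Emit:
{"name": "drive_tool", "arguments": {"rows": [{"tx":0.57,"ty":0,"tz":-1.55,"ax":0,"ay":0,"az":0,"claw":0.5},{"tx":0.72,"ty":0,"tz":-1.5,"ax":0,"ay":0,"az":0,"claw":0.5},{"tx":0.87,"ty":0,"tz":-1.41,"ax":0,"ay":0,"az":0,"claw":0.5},{"tx":1.0,"ty":0,"tz":-1.32,"ax":0,"ay":0,"az":0,"claw":0.5},{"tx":1.13,"ty":0,"tz":-1.22,"ax":0,"ay":0,"az":0,"claw":0.5},{"tx":1.25,"ty":0,"tz":-1.09,"ax":0,"ay":0,"az":0,"claw":0.5},{"tx":1.35,"ty":0,"tz":-0.97,"ax":0,"ay":0,"az":0,"claw":0.5}]}}

```text
time_s: 5.2
tcp_pos: [0.4866, -0.1989, 0.2177]
ee_rot: [[-0.214, -0.977, -0.0], [-0.977, 0.214, 0.004], [-0.004, 0.001, -1.0]]
wrist_force: [1.8, 3.8, -5.8]
gripper_width: 0.136
gripper_force: 30.0
```

Emit:
{"name": "drive_tool", "arguments": {"rows": [{"tx":1.44,"ty":0,"tz":-0.82,"ax":0,"ay":0,"az":0,"claw":0.5},{"tx":1.51,"ty":0,"tz":-0.68,"ax":0,"ay":0,"az":0,"claw":0.5},{"tx":1.58,"ty":0,"tz":-0.53,"ax":0,"ay":0,"az":0,"claw":0.5},{"tx":1.62,"ty":0,"tz":-0.36,"ax":0,"ay":0,"az":0,"claw":0.5}]}}

```text
time_s: 5.53
tcp_pos: [0.4733, -0.2594, 0.2421]
ee_rot: [[-0.214, -0.977, 0.0], [-0.977, 0.214, 0.003], [-0.003, 0.001, -1.0]]
wrist_force: [-1.0, 4.0, -2.4]
gripper_width: 0.135
gripper_force: 30.0
```

Emit:
{"name": "drive_tool", "arguments": {"rows": [{"tx":1.65,"ty":0,"tz":-0.2,"ax":0,"ay":0,"az":0,"claw":0.5},{"tx":1.65,"ty":0,"tz":-0.03,"ax":0,"ay":0,"az":0,"claw":0.5},{"tx":1.66,"ty":0,"tz":0.13,"ax":0,"ay":0,"az":0,"claw":0.5},{"tx":1.63,"ty":0,"tz":0.29,"ax":0,"ay":0,"az":0,"claw":0.5},{"tx":0,"ty":0,"tz":0,"ax":0,"ay":0,"az":0,"claw":0.5},{"tx":0,"ty":0,"tz":0,"ax":0,"ay":0,"az":0,"claw":0.5}]}}

```text
time_s: 6.03
tcp_pos: [0.4589, -0.3257, 0.2403]
ee_rot: [[-0.216, -0.976, -0.001], [-0.976, 0.216, -0.001], [0.001, 0.001, -1.0]]
wrist_force: [-2.5, -2.2, -0.5]
gripper_width: 0.133
gripper_force: 30.0
```

Run:
```python
from h import *
p,d=capture('scene');np.savez('scene2.npz',p=p,d=d)
q,e=capture('wrist')
cv2.imwrite('pics/s2.png',np.hstack([cv2.resize(p[200:400,120:300,::-1],(400,444)),cv2.resize(q[:,:,::-1],(400,300))[:].copy() if 0 else cv2.copyMakeBorder(cv2.resize(q[:,:,::-1],(400,300)),0,144,0,0,cv2.BORDER_CONSTANT)]))
```

```text
(no output)
```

View pics/s2.png

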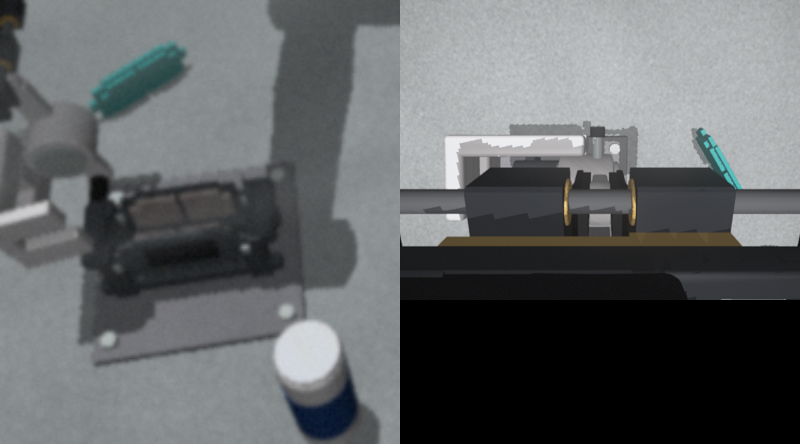

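The caliper is upright and held by the fingers (scene crop, left), and both pads are visible with the inner one at about (180,210). I release, rise and turn the gripper half round, so the camera side stays away from the caliper.

Emit:
{"name": "drive_tool", "arguments": {"rows": [{"tx":0,"ty":0,"tz":0,"ax":0,"ay":0,"az":0,"claw":3.2},{"tx":0,"ty":0,"tz":0,"ax":0,"ay":0,"az":0,"claw":3.2},{"tx":0,"ty":0,"tz":0,"ax":0,"ay":0,"az":0,"claw":3.2},{"tx":0,"ty":0,"tz":0,"ax":0,"ay":0,"az":0,"claw":3.2},{"tx":0,"ty":0,"tz":-1,"ax":0,"ay":0,"az":0,"claw":3.2},{"tx":0,"ty":0,"tz":-2,"ax":0,"ay":0,"az":0,"claw":3.2},{"tx":0,"ty":0,"tz":-3,"ax":0,"ay":0,"az":0,"claw":3.2},{"tx":0,"ty":0,"tz":-4,"ax":0,"ay":0,"az":0,"claw":3.2}]}}

```text
time_s: 6.8
tcp_pos: [0.4588, -0.3239, 0.3396]
ee_rot: [[-0.214, -0.977, -0.005], [-0.977, 0.214, 0.003], [-0.002, 0.005, -1.0]]
wrist_force: [2.4, -0.4, 0.9]
gripper_width: 0.369
gripper_force: 0.0
```

Emit:
{"name": "drive_tool", "arguments": {"rows": [{"tx":-3.05,"ty":-1.15,"tz":0,"ax":0,"ay":0,"az":0,"claw":3.2},{"tx":-3.05,"ty":-1.15,"tz":0,"ax":0,"ay":0,"az":0,"claw":3.2},{"tx":-3.05,"ty":-1.15,"tz":0,"ax":0,"ay":0,"az":0,"claw":3.2},{"tx":-3.05,"ty":-1.15,"tz":0,"ax":0,"ay":0,"az":0,"claw":3.2},{"tx":0,"ty":0,"tz":0,"ax":0,"ay":0,"az":0.12,"claw":3.2},{"tx":0,"ty":0,"tz":0,"ax":0,"ay":0,"az":0.12,"claw":3.2},{"tx":0,"ty":0,"tz":0,"ax":0,"ay":0,"az":0.12,"claw":3.2},{"tx":0,"ty":0,"tz":0,"ax":0,"ay":0,"az":0.12,"claw":3.2},{"tx":0,"ty":0,"tz":0,"ax":0,"ay":0,"az":0.12,"claw":3.2},{"tx":0,"ty":0,"tz":0,"ax":0,"ay":0,"az":0.12,"claw":3.2}]}}

```text
time_s: 7.63
tcp_pos: [0.5311, -0.2152, 0.3412]
ee_rot: [[-0.808, -0.589, 0.001], [-0.589, 0.808, -0.0], [-0.001, -0.001, -1.0]]
wrist_force: [-0.6, -0.2, -0.5]
gripper_width: 0.369
gripper_force: 0.0
```

Emit:
{"name": "drive_tool", "arguments": {"rows": [{"tx":0,"ty":0,"tz":0,"ax":0,"ay":0,"az":0.12,"claw":3.2},{"tx":0,"ty":0,"tz":0,"ax":0,"ay":0,"az":0.12,"claw":3.2},{"tx":0,"ty":0,"tz":0,"ax":0,"ay":0,"az":0.12,"claw":3.2},{"tx":0,"ty":0,"tz":0,"ax":0,"ay":0,"az":0.12,"claw":3.2},{"tx":0,"ty":0,"tz":0,"ax":0,"ay":0,"az":0.12,"claw":3.2},{"tx":0,"ty":0,"tz":0,"ax":0,"ay":0,"az":0.12,"claw":3.2},{"tx":0,"ty":0,"tz":0,"ax":0,"ay":0,"az":0.12,"claw":3.2},{"tx":0,"ty":0,"tz":0,"ax":0,"ay":0,"az":0.12,"claw":3.2},{"tx":0,"ty":0,"tz":0,"ax":0,"ay":0,"az":0.12,"claw":3.2},{"tx":0,"ty":0,"tz":0,"ax":0,"ay":0,"az":0.12,"claw":3.2}]}}

```text
time_s: 8.47
tcp_pos: [0.531, -0.2153, 0.3412]
ee_rot: [[-0.841, 0.54, 0.001], [0.54, 0.841, -0.0], [-0.001, 0.001, -1.0]]
wrist_force: [0.2, 0.1, -0.3]
gripper_width: 0.37
gripper_force: 0.0
```

Emit:
{"name": "drive_tool", "arguments": {"rows": [{"tx":0,"ty":0,"tz":0,"ax":0,"ay":0,"az":0.12,"claw":3.2},{"tx":0,"ty":0,"tz":0,"ax":0,"ay":0,"az":0.12,"claw":3.2},{"tx":0,"ty":0,"tz":0,"ax":0,"ay":0,"az":0.12,"claw":3.2},{"tx":0,"ty":0,"tz":0,"ax":0,"ay":0,"az":0.12,"claw":3.2},{"tx":0,"ty":0,"tz":0,"ax":0,"ay":0,"az":0.12,"claw":3.2},{"tx":0,"ty":0,"tz":0,"ax":0,"ay":0,"az":0.12,"claw":3.2},{"tx":0,"ty":0,"tz":0,"ax":0,"ay":0,"az":0.12,"claw":3.2},{"tx":0,"ty":0,"tz":0,"ax":0,"ay":0,"az":0.12,"claw":3.2},{"tx":0,"ty":0,"tz":0,"ax":0,"ay":0,"az":0.12,"claw":3.2},{"tx":0,"ty":0,"tz":0,"ax":0,"ay":0,"az":0.12,"claw":3.2}]}}

```text
time_s: 9.3
tcp_pos: [0.5259, -0.2452, 0.3401]
ee_rot: [[0.134, 0.991, 0.009], [0.99, -0.134, 0.034], [0.035, 0.004, -0.999]]
wrist_force: [1.3, -0.5, 0.2]
gripper_width: 0.365
gripper_force: 0.0
```

Emit:
{"name": "drive_tool", "arguments": {"rows": [{"tx":0,"ty":0,"tz":4,"ax":0,"ay":0,"az":0.01,"claw":3.2},{"tx":0,"ty":0,"tz":4,"ax":0,"ay":0,"az":0,"claw":3.2},{"tx":0,"ty":0,"tz":0,"ax":0,"ay":0,"az":0,"claw":3.2},{"tx":0,"ty":0,"tz":0,"ax":0,"ay":0,"az":0,"claw":3.2}]}}

```text
time_s: 9.63
tcp_pos: [0.5241, -0.2476, 0.2581]
ee_rot: [[0.147, 0.989, 0.003], [0.988, -0.147, 0.036], [0.036, -0.002, -0.999]]
wrist_force: [1.5, -0.4, 1.4]
gripper_width: 0.372
gripper_force: 0.0
```

Run:
```python
from h import *
s=sense();print(s['time_s'],s['tcp_pos'],np.round(s['ee_rot'],3),np.round(s['joints'],1))
p,d=capture('wrist');np.savez('wrist3.npz',p=p,d=d,pos=s['tcp_pos'],R=s['ee_rot']);cv2.imwrite('pics/w3.png',p[:,:,::-1])
```

```text
9.6333 [ 0.52412643 -0.24761569  0.25810006] [[ 0.147  0.989  0.003]
 [ 0.988 -0.147  0.036]
 [ 0.036 -0.002 -0.999]] [ -10.4   16.7   -1.5   -2.2  -72.  -177.4]
```

View pics/w3.png

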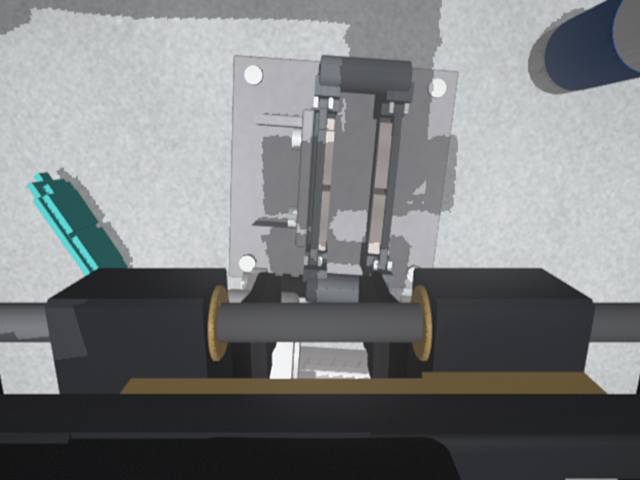

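That turn went the wrong way: the last joint has hit its limit, so I turn back. The picture shows the inner pad (plate plus pinkish lining) at u 311–333 around row 188, with its middle groove at (326,188). The outer pad is at u 372–402.

Run:
```python
from h import *
f=np.load('wrist3.npz');pos,R=f['pos'],f['R'];p=f['p'].astype(int)
print('lum row 150',p[150,300:345].mean(-1).round().astype(int).tolist());print('row 220',p[220,295:345].mean(-1).round().astype(int).tolist())
O=np.array([.5557,-.2224,0]);ex=np.array([.977,-.2130,0]);ey=np.array([.213,.977,0])
for u,v,z in [(311,188,.115),(322,188,.113),(333,188,.11),(326,188,.11),(379,188,.11),(402,188,.115),(253,75,.012),(437,88,.012),(247,263,.012)]:
    w=wray(u,v,z,pos,R);print(u,v,w.round(4),((w-O)@ex).round(4),((w-O)@ey).round(4))
```

```text
lum row 150 [103, 111, 122, 125, 126, 127, 126, 126, 126, 126, 119, 104, 80, 83, 90, 89, 78, 87, 97, 97, 95, 96, 98, 96, 108, 145, 154, 154, 152, 153, 152, 154, 150, 132, 124, 124, 124, 125, 125, 124, 124, 124, 123, 124, 123]
row 220 [157, 132, 116, 119, 125, 125, 125, 125, 126, 126, 124, 114, 95, 79, 84, 89, 84, 79, 92, 95, 95, 96, 97, 94, 100, 124, 145, 148, 147, 146, 147, 147, 143, 129, 122, 123, 129, 146, 158, 179, 183, 184, 183, 183, 183, 182, 183, 182, 181, 182]
311 188 [ 0.5234 -0.2157  0.115 ] -0.033 -0.0003
322 188 [ 0.5314 -0.2171  0.113 ] -0.0249 0.0
333 188 [ 0.5395 -0.2186  0.11  ] -0.0167 0.0003
326 188 [ 0.5343 -0.2178  0.11  ] -0.0219 -0.0001
379 188 [ 0.5734 -0.2236  0.11  ] 0.0175 0.0026
402 188 [ 0.5894 -0.2255  0.115 ] 0.0336 0.0042
253 75 [ 0.4823 -0.1138  0.012 ] -0.0948 0.0904
437 88 [ 0.65   -0.1503  0.012 ] 0.0768 0.0905
247 263 [ 0.4438 -0.2908  0.012 ] -0.0948 -0.0906
```

Emit:
{"name": "drive_tool", "arguments": {"rows": [{"tx":0,"ty":0,"tz":-4,"ax":0,"ay":0,"az":0,"claw":3.2},{"tx":0,"ty":0,"tz":-4,"ax":0,"ay":0,"az":0,"claw":3.2},{"tx":0,"ty":0,"tz":0,"ax":0,"ay":0,"az":-0.12,"claw":3.2},{"tx":0,"ty":0,"tz":0,"ax":0,"ay":0,"az":-0.12,"claw":3.2},{"tx":0,"ty":0,"tz":0,"ax":0,"ay":0,"az":-0.12,"claw":3.2},{"tx":0,"ty":0,"tz":0,"ax":0,"ay":0,"az":-0.12,"claw":3.2},{"tx":0,"ty":0,"tz":0,"ax":0,"ay":0,"az":-0.12,"claw":3.2},{"tx":0,"ty":0,"tz":0,"ax":0,"ay":0,"az":-0.12,"claw":3.2},{"tx":0,"ty":0,"tz":0,"ax":0,"ay":0,"az":-0.12,"claw":3.2},{"tx":0,"ty":0,"tz":0,"ax":0,"ay":0,"az":-0.12,"claw":3.2}]}}

```text
time_s: 10.52
tcp_pos: [0.5258, -0.2508, 0.3436]
ee_rot: [[-0.731, 0.683, 0.015], [0.683, 0.73, 0.033], [0.012, 0.034, -0.999]]
wrist_force: [-0.7, -0.3, 0.3]
gripper_width: 0.37
gripper_force: 0.0
```

Emit:
{"name": "drive_tool", "arguments": {"rows": [{"tx":0,"ty":0,"tz":0,"ax":0,"ay":0,"az":-0.12,"claw":3.2},{"tx":0,"ty":0,"tz":0,"ax":0,"ay":0,"az":-0.12,"claw":3.2},{"tx":0,"ty":0,"tz":0,"ax":0,"ay":0,"az":-0.12,"claw":3.2},{"tx":0,"ty":0,"tz":0,"ax":0,"ay":0,"az":-0.12,"claw":3.2},{"tx":0,"ty":0,"tz":0,"ax":0,"ay":0,"az":-0.12,"claw":3.2},{"tx":0,"ty":0,"tz":0,"ax":0,"ay":0,"az":-0.12,"claw":3.2},{"tx":0,"ty":0,"tz":0,"ax":0,"ay":0,"az":-0.12,"claw":3.2},{"tx":0,"ty":0,"tz":0,"ax":0,"ay":0,"az":-0.12,"claw":3.2},{"tx":0,"ty":0,"tz":0,"ax":0,"ay":0,"az":-0.12,"claw":3.2},{"tx":0,"ty":0,"tz":0,"ax":0,"ay":0,"az":-0.12,"claw":3.2}]}}

```text
time_s: 11.35
tcp_pos: [0.5258, -0.2507, 0.3436]
ee_rot: [[-0.901, -0.434, 0.015], [-0.433, 0.901, 0.033], [-0.028, 0.023, -0.999]]
wrist_force: [0.2, 0.6, 0.2]
gripper_width: 0.373
gripper_force: 0.0
```

Emit:
{"name": "drive_tool", "arguments": {"rows": [{"tx":0,"ty":0,"tz":0,"ax":0,"ay":0,"az":-0.12,"claw":3.2},{"tx":0,"ty":0,"tz":0,"ax":0,"ay":0,"az":-0.12,"claw":3.2},{"tx":0,"ty":0,"tz":0,"ax":0,"ay":0,"az":-0.12,"claw":3.2},{"tx":0,"ty":0,"tz":0,"ax":0,"ay":0,"az":-0.12,"claw":3.2},{"tx":0,"ty":0,"tz":0,"ax":0,"ay":0,"az":-0.12,"claw":3.2},{"tx":0,"ty":0,"tz":0,"ax":0,"ay":0,"az":0,"claw":3.2},{"tx":0,"ty":0,"tz":0,"ax":0,"ay":0,"az":0,"claw":3.2}]}}

```text
time_s: 11.93
tcp_pos: [0.5253, -0.2506, 0.3422]
ee_rot: [[-0.507, -0.862, 0.013], [-0.861, 0.507, 0.034], [-0.036, 0.006, -0.999]]
wrist_force: [-0.3, -0.1, -0.0]
gripper_width: 0.368
gripper_force: 0.0
```

Run:
```python
from h import *
s=sense();R=np.array(s['ee_rot']);print(s['time_s'],s['tcp_pos'],R.round(4),np.round(s['joints'],1))
from scipy.spatial.transform import Rotation as Ro
a=np.radians(-12.3);ex=np.array([np.cos(a),np.sin(a),0]);ey=np.array([-np.sin(a),np.cos(a),0]);G=np.c_[-ey,-ex,[0,0,-1]]
print('rotvec',Ro.from_matrix(R.T@G).as_rotvec())
```

```text
11.9333 [ 0.52533646 -0.25060707  0.34215691] [[-0.5068 -0.862   0.0129]
 [-0.8613  0.5069  0.0341]
 [-0.0359  0.0062 -0.9993]] [-10.7  14.7   7.5  -2.1 -82.4 -19.5]
rotvec [ 0.00042244  0.03662863 -0.31701866]
```

Emit:
{"name": "drive_tool", "arguments": {"rows": [{"tx":0,"ty":0,"tz":0,"ax":0,"ay":0.0122,"az":-0.1057,"claw":3.2},{"tx":0,"ty":0,"tz":0,"ax":0,"ay":0.0122,"az":-0.1057,"claw":3.2},{"tx":0,"ty":0,"tz":0,"ax":0,"ay":0.0122,"az":-0.1057,"claw":3.2},{"tx":0,"ty":0,"tz":0,"ax":0,"ay":0,"az":0,"claw":3.2},{"tx":0,"ty":0,"tz":0,"ax":0,"ay":0,"az":0,"claw":3.2}]}}

```text
time_s: 12.35
tcp_pos: [0.5247, -0.2504, 0.34]
ee_rot: [[-0.214, -0.977, -0.004], [-0.977, 0.214, 0.002], [-0.001, 0.004, -1.0]]
wrist_force: [-0.5, -0.5, -0.5]
gripper_width: 0.369
gripper_force: 0.0
```

Run:
```python
from h import *
s=sense();R=np.array(s['ee_rot']);P=np.array(s['tcp_pos']);print(P,R.round(4))
from scipy.spatial.transform import Rotation as Ro
a=np.radians(-12.3);ex=np.array([np.cos(a),np.sin(a),0]);ey=np.array([-np.sin(a),np.cos(a),0]);G=np.c_[-ey,-ex,[0,0,-1]]
print('rotvec',Ro.from_matrix(R.T@G).as_rotvec())
t=np.array([.5557,-.2224,.082])-.026*ex+.008*ey;print(t,'delta tool cm',R.T@(t-P)*100)
```

```text
[ 0.52466287 -0.25037584  0.3400449 ] [[-2.145e-01 -9.767e-01 -3.800e-03]
 [-9.767e-01  2.145e-01  1.600e-03]
 [-8.000e-04  4.100e-03 -1.000e+00]]
rotvec [ 0.00406742  0.00078979 -0.00148333]
[ 0.53200106 -0.20904485  0.082     ] delta tool cm [-4.17400131  0.0647424  25.80825882]
```

Emit:
{"name": "drive_tool", "arguments": {"rows": [{"tx":-2.1,"ty":0,"tz":0,"ax":0,"ay":0,"az":0,"claw":3.2},{"tx":-2.1,"ty":0.06,"tz":0,"ax":0,"ay":0,"az":0,"claw":3.2},{"tx":0,"ty":0,"tz":4,"ax":0,"ay":0,"az":0,"claw":3.2},{"tx":0,"ty":0,"tz":4,"ax":0,"ay":0,"az":0,"claw":3.2},{"tx":0,"ty":0,"tz":4,"ax":0,"ay":0,"az":0,"claw":3.2},{"tx":0,"ty":0,"tz":4,"ax":0,"ay":0,"az":0,"claw":3.2},{"tx":0,"ty":0,"tz":2,"ax":0,"ay":0,"az":0,"claw":3.2},{"tx":0,"ty":0,"tz":2,"ax":0,"ay":0,"az":0,"claw":3.2}]}}

```text
time_s: 13.02
tcp_pos: [0.5308, -0.2089, 0.1371]
ee_rot: [[-0.215, -0.977, -0.008], [-0.977, 0.215, 0.002], [-0.001, 0.008, -1.0]]
wrist_force: [-0.4, -0.5, 0.6]
gripper_width: 0.37
gripper_force: 0.0
```

Emit:
{"name": "drive_tool", "arguments": {"rows": [{"tx":0,"ty":0,"tz":1.5,"ax":0,"ay":0,"az":0,"claw":3.2},{"tx":0,"ty":0,"tz":1.5,"ax":0,"ay":0,"az":0,"claw":3.2},{"tx":0,"ty":0,"tz":1.5,"ax":0,"ay":0,"az":0,"claw":3.2},{"tx":0,"ty":0,"tz":1.3,"ax":0,"ay":0,"az":0,"claw":3.2},{"tx":0,"ty":0,"tz":0,"ax":0,"ay":0,"az":0,"claw":3.2},{"tx":0,"ty":0,"tz":0,"ax":0,"ay":0,"az":0,"claw":3.2}]}}

```text
time_s: 13.52
tcp_pos: [0.5313, -0.209, 0.0809]
ee_rot: [[-0.213, -0.977, -0.006], [-0.977, 0.213, 0.002], [-0.001, 0.007, -1.0]]
wrist_force: [-0.2, -0.2, -0.6]
gripper_width: 0.368
gripper_force: 0.0
```

No contact on the way down. I close the fingers and then lift.

Emit:
{"name": "drive_tool", "arguments": {"rows": [{"tx":0,"ty":0,"tz":0,"ax":0,"ay":0,"az":0,"claw":0.5},{"tx":0,"ty":0,"tz":0,"ax":0,"ay":0,"az":0,"claw":0.5},{"tx":0,"ty":0,"tz":0,"ax":0,"ay":0,"az":0,"claw":0.5},{"tx":0,"ty":0,"tz":0,"ax":0,"ay":0,"az":0,"claw":0.5},{"tx":0,"ty":0,"tz":0,"ax":0,"ay":0,"az":0,"claw":0.5}]}}

```text
time_s: 13.93
tcp_pos: [0.5315, -0.2088, 0.0816]
ee_rot: [[-0.211, -0.977, -0.004], [-0.977, 0.211, 0.002], [-0.001, 0.005, -1.0]]
wrist_force: [0.2, 0.2, 2.7]
gripper_width: 0.135
gripper_force: 30.0
```

Emit:
{"name": "drive_tool", "arguments": {"rows": [{"tx":0,"ty":0,"tz":-0.5,"ax":0,"ay":0,"az":0,"claw":0.5},{"tx":0,"ty":0,"tz":-0.5,"ax":0,"ay":0,"az":0,"claw":0.5},{"tx":0,"ty":0,"tz":-1,"ax":0,"ay":0,"az":0,"claw":0.5},{"tx":0,"ty":0,"tz":-1,"ax":0,"ay":0,"az":0,"claw":0.5}]}}

```text
time_s: 14.27
tcp_pos: [0.5304, -0.2087, 0.111]
ee_rot: [[-0.211, -0.977, -0.008], [-0.978, 0.211, 0.003], [-0.001, 0.009, -1.0]]
wrist_force: [0.4, -0.8, -3.4]
gripper_width: 0.137
gripper_force: 30.0
```

Emit:
{"name": "drive_tool", "arguments": {"rows": [{"tx":0,"ty":0,"tz":-2,"ax":0,"ay":0,"az":0,"claw":0.5},{"tx":0,"ty":0,"tz":-2,"ax":0,"ay":0,"az":0,"claw":0.5},{"tx":0,"ty":0,"tz":-2.5,"ax":0,"ay":0,"az":0,"claw":0.5},{"tx":0,"ty":0,"tz":-2.5,"ax":0,"ay":0,"az":0,"claw":0.5},{"tx":0,"ty":0,"tz":-2.5,"ax":0,"ay":0,"az":0,"claw":0.5},{"tx":0,"ty":0,"tz":-1.5,"ax":0,"ay":0,"az":0,"claw":0.5},{"tx":0,"ty":0,"tz":0,"ax":0,"ay":0,"az":0,"claw":0.5},{"tx":0,"ty":0,"tz":0,"ax":0,"ay":0,"az":0,"claw":0.5},{"tx":0,"ty":0,"tz":0,"ax":0,"ay":0,"az":0,"claw":0.5}]}}

```text
time_s: 15.02
tcp_pos: [0.5307, -0.2087, 0.2394]
ee_rot: [[-0.211, -0.977, -0.009], [-0.977, 0.211, 0.003], [-0.002, 0.009, -1.0]]
wrist_force: [0.2, 1.0, -4.5]
gripper_width: 0.136
gripper_force: 30.0
```

Run:
```python
from h import *
from scipy.spatial.transform import Rotation as Ro
s=sense();R=np.array(s['ee_rot']);P=np.array(s['tcp_pos']);print(s['time_s'],P,s['wrist_force'])
a=np.radians(28.5);c,n=np.cos(a),np.sin(a);ex=np.array([c,n,0]);ey=np.array([-n,c,0]);G=np.c_[-ey,-ex,[0,0,-1]]
print('rotvec',Ro.from_matrix(R.T@G).as_rotvec())
L=np.array([.750,.185,.206]);t=L-.15*ex+.008*ey+[0,0,-.006];print(t,(t-P),'tool cm',R.T@(t-P)*100)
# lens from fresh images: points of lens barrel from both views
for nm in ['scene','top']:
    p,W=cloud(nm);D=W-L;q=np.stack([D@ex,D@ey,D[...,2]],-1)
    m=(abs(q[...,0])<.02)&(abs(q[...,1])<.06)&(abs(q[...,2])<.06);Q=q[m]
    print(nm,len(Q),'x',np.percentile(Q[:,0],[2,50,98]),'y',np.percentile(Q[:,1],[1,50,99]),'z',np.percentile(Q[:,2],[1,50,99]))
    if nm=='top':
        m2=m&(p.astype(int).mean(-1)>110);Q=q[m2];print('ring',len(Q),Q.mean(0),Q.min(0),Q.max(0))
        cf=np.polyfit(Q[:,1],Q[:,0],1);print('slope x/y',cf)
```

```text
15.0167 [ 0.53071876 -0.2086602   0.23942866] [ 0.15055351  0.98165534 -4.4783536 ]
rotvec [ 0.00822268  0.00473803 -0.7101584 ]
[0.61436016 0.12045672 0.2       ] [ 0.0836414   0.32911692 -0.03942866] tool cm [-33.92958877  -1.2627909    3.98408088]
scene 394 x [0.00171088 0.01231131 0.01938902] y [-0.03486971 -0.01517537  0.02890711] z [-0.02825303  0.02036362  0.03404924]
top 567 x [-0.00184511  0.00041275  0.01404814] y [-0.03162971  0.00097345  0.0325092 ] z [-0.02921707  0.01582133  0.03445063]
ring 9 [0.00012729 0.00215517 0.02962105] [-0.00142021 -0.01294428  0.02412012] [0.00169402 0.01353957 0.03443656]
slope x/y [-0.02468437  0.00018049]
```

Emit:
{"name": "drive_tool", "arguments": {"rows": [{"tx":-1.4,"ty":0,"tz":0,"ax":0,"ay":0,"az":0,"claw":0.5},{"tx":-2.5,"ty":0,"tz":0,"ax":0,"ay":0,"az":0,"claw":0.5},{"tx":-3,"ty":0,"tz":0.3,"ax":0,"ay":0,"az":0,"claw":0.5},{"tx":-3,"ty":-0.2,"tz":0.3,"ax":0,"ay":0,"az":0,"claw":0.5},{"tx":-3,"ty":-0.2,"tz":0.4,"ax":0,"ay":0,"az":0,"claw":0.5},{"tx":-3,"ty":-0.2,"tz":0.4,"ax":0,"ay":0,"az":0,"claw":0.5},{"tx":-3,"ty":-0.2,"tz":0.4,"ax":0,"ay":0,"az":0,"claw":0.5},{"tx":-3,"ty":-0.2,"tz":0.4,"ax":0,"ay":0,"az":0,"claw":0.5},{"tx":-3,"ty":-0.2,"tz":0.4,"ax":0,"ay":0,"az":0,"claw":0.5},{"tx":-3,"ty":-0.1,"tz":0.4,"ax":0,"ay":0,"az":0,"claw":0.5}]}}

```text
time_s: 15.85
tcp_pos: [0.6024, 0.0622, 0.2085]
ee_rot: [[-0.211, -0.977, -0.01], [-0.978, 0.211, 0.001], [0.001, 0.01, -1.0]]
wrist_force: [0.9, -0.0, -4.2]
gripper_width: 0.134
gripper_force: 30.0
```

Emit:
{"name": "drive_tool", "arguments": {"rows": [{"tx":-3,"ty":0,"tz":0.4,"ax":0,"ay":0,"az":0,"claw":0.5},{"tx":-2,"ty":0,"tz":0.3,"ax":0,"ay":0,"az":0,"claw":0.5},{"tx":-1,"ty":0,"tz":0.3,"ax":0,"ay":0,"az":0,"claw":0.5}]}}

```text
time_s: 16.1
tcp_pos: [0.6152, 0.122, 0.1981]
ee_rot: [[-0.209, -0.978, -0.01], [-0.978, 0.209, 0.001], [0.001, 0.01, -1.0]]
wrist_force: [0.7, -0.3, -3.7]
gripper_width: 0.134
gripper_force: 30.0
```

Emit:
{"name": "drive_tool", "arguments": {"rows": [{"tx":0,"ty":0,"tz":0,"ax":0,"ay":0,"az":-0.06,"claw":0.5},{"tx":0,"ty":0,"tz":0,"ax":0,"ay":0,"az":-0.1,"claw":0.5},{"tx":0,"ty":0,"tz":0,"ax":0,"ay":0,"az":-0.1,"claw":0.5},{"tx":0,"ty":0,"tz":0,"ax":0,"ay":0,"az":-0.1,"claw":0.5},{"tx":0,"ty":0,"tz":0,"ax":0,"ay":0,"az":-0.1,"claw":0.5},{"tx":0,"ty":0,"tz":0,"ax":0,"ay":0,"az":-0.1,"claw":0.5},{"tx":0,"ty":0,"tz":0,"ax":0,"ay":0,"az":-0.1,"claw":0.5},{"tx":0,"ty":0,"tz":0,"ax":0,"ay":0,"az":-0.05,"claw":0.5},{"tx":0,"ty":0,"tz":0,"ax":0,"ay":0,"az":0,"claw":0.5},{"tx":0,"ty":0,"tz":0,"ax":0,"ay":0,"az":0,"claw":0.5}]}}

```text
time_s: 16.93
tcp_pos: [0.6151, 0.119, 0.1997]
ee_rot: [[0.476, -0.88, -0.008], [-0.88, -0.476, 0.001], [-0.005, 0.007, -1.0]]
wrist_force: [0.2, 0.3, -4.0]
gripper_width: 0.135
gripper_force: 30.0
```

Run:
```python
from h import *
from scipy.spatial.transform import Rotation as Ro
s=sense();R=np.array(s['ee_rot']);P=np.array(s['tcp_pos']);print(s['time_s'],P,s['wrist_force'],s['gripper_width'],s['gripper_force'])
a=np.radians(28.5);c,n=np.cos(a),np.sin(a);ex=np.array([c,n,0]);ey=np.array([-n,c,0]);G=np.c_[-ey,-ex,[0,0,-1]]
print('rotvec',Ro.from_matrix(R.T@G).as_rotvec())
L=np.array([.750,.185,.206]);t=L-.15*ex+.008*ey+[0,0,-.006];print('tool cm',R.T@(t-P)*100)
A=[]
for nm in ['scene','top']:
    p,d=capture(nm);np.savez(nm+'9.npz',p=p,d=d);A.append(p[:,:,::-1])
    _,W=cloud(nm,p,d);D=W-L;q=np.stack([D@ex,D@ey,D[...,2]],-1)
    m=(abs(q[...,0]+.15)<.03)&(abs(q[...,1])<.09)&(q[...,2]>-.05)&(q[...,2]<.02);Q=q[m];print(nm,len(Q),np.percentile(Q,[2,50,98],axis=0).round(4).tolist())
cv2.imwrite('pics/f.png',np.hstack([cv2.resize(A[0][200:430,120:500],(400,242)),cv2.resize(A[1][20:320,220:560],(400,353))[:242]]) if 0 else np.vstack([cv2.resize(A[0][200:400,120:500],(570,300)),cv2.resize(A[1][60:260,200:580],(570,300))]))
```

```text
16.9333 [0.61514569 0.11895037 0.19971707] [ 0.20320441  0.25355083 -4.01030916] 0.13461925057341026 30.003900518640876
rotvec [ 0.00685069  0.00491408 -0.00181278]
tool cm [-0.17000489 -0.00234451 -0.02747619]
scene 384 [[-0.1546, -0.0668, -0.0254], [-0.1438, -0.0339, 0.0017], [-0.134, 0.0137, 0.0196]]
top 137 [[-0.1568, -0.0658, -0.0238], [-0.1559, 0.0416, 0.0031], [-0.1449, 0.0621, 0.0198]]
```

View pics/f.png

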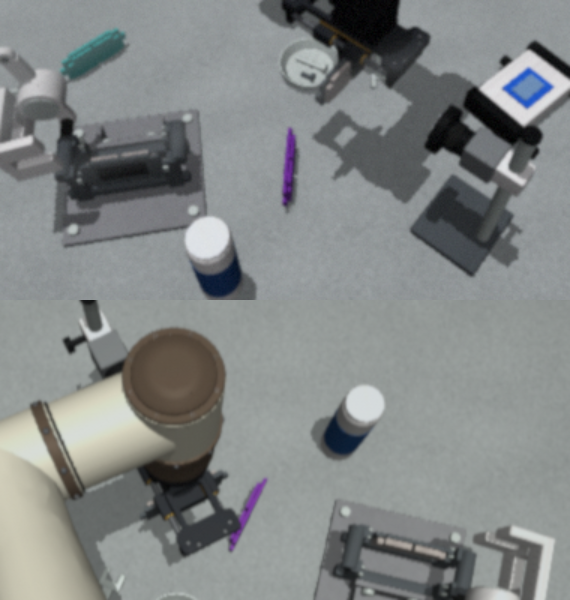

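The pad is held in front of the lens: scene crop (340,75), top crop (195,500). It measures 0.150 m out and centred within 3 mm, the caliper is open and the outer pad is seated. I let it settle, then hand in.

Emit:
{"name": "drive_tool", "arguments": {"rows": [{"tx":-0.1,"ty":0,"tz":0,"ax":0,"ay":0,"az":0,"claw":0.5},{"tx":0,"ty":0,"tz":0,"ax":0,"ay":0,"az":0,"claw":0.5},{"tx":0,"ty":0,"tz":0,"ax":0,"ay":0,"az":0,"claw":0.5},{"tx":0,"ty":0,"tz":0,"ax":0,"ay":0,"az":0,"claw":0.5},{"tx":0,"ty":0,"tz":0,"ax":0,"ay":0,"az":0,"claw":0.5},{"tx":0,"ty":0,"tz":0,"ax":0,"ay":0,"az":0,"claw":0.5}]}}

```text
time_s: 17.53
tcp_pos: [0.6154, 0.1205, 0.2011]
ee_rot: [[0.477, -0.879, -0.006], [-0.879, -0.477, 0.002], [-0.005, 0.004, -1.0]]
wrist_force: [-0.3, 0.1, -3.8]
gripper_width: 0.134
gripper_force: 30.0
```

```bash
python3 -c "
from station import *
print(finish_job())"
```

```text
the job is handed in; nothing more can be done
None
```

I handed the job in at 17.5 s: the caliper stands open and the inner pad is held still about 15 cm in front of the lens, measured centred within about 3 mm and square to it, with the outer pad still seated; the hand-in gave back no verdict.

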